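# Plug the test manifold and hold an accumulator flask down in its sprung cradle

## Robot

A 6-joint arm with a two-finger parallel gripper is mounted at the origin on the work surface. World frame = base frame: x ahead of the robot, y to its left, z up, the work surface at z = 0. Lengths are in m, angles in rad, forces in N, time in s.
With the tool pointing down it reaches from about 0.25 to 0.775 m from the base axis. Payload 4 kg.
Tool frame: the origin (TCP) lies midway between the tips of the shut fingers; the grasp point (between the pads) lies 19 mm behind it; z points along the fingers, y is the line along which they close (so a half turn about z gives the same grasp; the last joint's range is limited). The gripper opens to 85 mm and grips with 20 to 120 N. Pads are 22 mm wide; open, the fingers measure 114 mm over their backs; the gripper's body (76 mm by 85 mm) begins 54 mm behind the grasp point. The pads swing forward as they close: fully open they stand 13 mm farther back than shut.
Start: joints at [-1.439, 0.087, 1.371, -0, 1.684, -0.103], TCP at [0.128, -0.535, 0.231] pointing down, gripper open.
Joint ranges: [-3.1, 3.1], [-0.76, 2.03], [0.27, 2.55], [-1.08, 4.22], [0.17, 2.65], [-2.57, 2.57]. Speed limits (rad/s): [2.79, 2.79, 3.14, 3.14, 3.14, 3.14].

## Interface

Orientations are given as a unit quaternion [x, y, z, w].
In Python, from workcell import ctrl gives the robot as it stands.
- The arm moves only by the tool play_rows, never from a script. Its arguments are lists of equal length, an entry for each row: "travel": the shift along the tool's x, y, z in mm, a list of three; "rot": the turn, a rotation vector about the tool's x, y, z in rad, a list of three. In form: {"travel": [[x, y, z], ...], "rot": [[ax, ay, az], ...]}. A call has 1 to 8 rows; each row is the pose to reach, as a shift and turn from the pose commanded when the call began, along the tool's axes at that moment; what a row does not reach only later rows make up. A row lasts 1/10 s, in which the tool goes at most 50 mm and 8.59 degrees, less where a joint would pass 70% of its speed; a pose out of reach is approached as far as the arm can. A call with a gripper value outside its range is refused whole. "hand" is the opening, from 0 (shut) to 1 (fully open), set as the call begins (left out, the last holds). The fingers move at their own pace and stop on an object; the grip force is fixed at half the most. Time passes only in rows, so rows that repeat a pose let the fingers close. It gives the time, the measured TCP pose, the force, the opening and the grip force at its end, in the units of the state.
- ctrl.get_state(): the state, without advancing time (a new reading comes with each control period).
- ctrl.read_camera(name): name is "scene" or "top" or "wrist"; returns a dict with "image" (480x640x3 uint8, red, green, blue), "intrinsics" (3x3 intrinsics, pixels), "D" ([k1, k2, p1, p2, k3] as OpenCV has them; the pictures are not rectified), "R" (3x3) and "t" (3): a world point X has camera coordinates R X + t. Camera axes: x right, y down, z forward; pixel columns grow to the right and rows downward; lengths in m; the calibration is good to about 2 mm. A picture is of the moment at which its call begins. There is no depth.
- ctrl.job_done(): hands the job in; it is judged then, once.
The state is a dict: "t": time; "joint_pos": joint angles; "joint_velocities": joint speeds; "joint_torque": joint torques, N m; "eef_pos": TCP position; "eef_rot": TCP orientation; "contact_force": force on the tool from outside, world axes, zero at the start; "wrist_torque": the same for the moment, N m; "grip_width": opening from 0.0 (shut) to 1.0 (fully open); "grip_force": force on a finger pad.
Only numpy, scipy, OpenCV 4.12 (cv2) and the standard library are available. Lean on these libraries where they do the work, as an engineer would, in place of code of your own. Each camera call takes 0.05 s, during which the arm holds its last target. There are 200 camera calls.

## Task

On the test stand, the port beside the sprung cradle is already plugged: take the two loose plugs from the wooden block and push one fully home in the middle port first, then the other in the end port. After that lift the round flask from its rubber rest by the neck, set it upright in the cradle's sprung ring and press it straight down until the top of the ring is level with the rim of the collar around it. Finish while still holding the flask pressed down there, without letting go, and leave the other things on the table where they are.

Things in the scene. Friction and masses are not known exactly. Their poses are not given: they have to be found in the camera images.
- test_stand: fixed stand on a grey plate 110 x 290 x 10 mm. Along its y axis: the sprung cradle at y = +105 mm and an aluminium manifold, 64 x 170 mm, top 50 mm above the table, with ports at y = +15 (one pip, closed by a fixed plug like plug_a, its top 90 mm above the table), -40 (two pips) and -95 mm (three pips). Origin on the table, z up; place and yaw vary
- port_two (a point): centre of the mouth of port two, the middle one, level with the manifold's top (50 mm above the table); axes as the test stand. A round hole 20 mm across, 32 mm deep, with a 2 mm chamfer
- port_three (a point): centre of the mouth of port three, the end one, farthest from the cradle; same hole and axes
- collar_rim (a point): centre of the collar's top rim, 60 mm above the table. The collar is a fixed dark steel tube, 92 mm outside and 80 mm inside, that surrounds the sprung ring; axes as the test stand
- ring_top (a point): centre of the top face of the cradle's aluminium ring (72 mm outside, 48 mm hole, 12 mm high); 14 mm above the collar's rim when the ring is free. It moves down with the ring
- cradle_ring (a joint): how far the sprung ring is pressed down, m: 0 free (top 14 mm above the collar's rim), 0.014 level with the rim, 0.022 hard stop. The spring pushes up with 3.6 N when free and 600 N/m more; the flask's weight hardly moves it; level with the rim takes about 8 N besides that weight
- plug_block: the fixed wooden block that stores the plugs, 60 x 150 x 34 mm, origin under its centre, long axis y, z up. Three holes 22 mm across, 29 mm deep, 50 mm apart along y; the plugs stand in the holes at y = -50 mm and y = 0, that at +50 mm is empty. It may stand on the left or on the right of the table
- plug_a: loose steel plug, 0.09 kg: shaft 17 mm thick, 26 mm long; then a flange 30 mm across, 6 mm thick; on top a round dark grip 22 mm across, 34 mm tall (32 to 66 mm above the origin). Origin at the centre of the shaft's foot, z up. Stored with the flange on the wooden block; fully home with the flange on the manifold, origin 26 mm below the port's mouth
- plug_b: the other loose plug, identical to plug_a; either may go in either port
- flask_rest: the fixed black rubber ring, 84 mm across and 20 mm high with a 48 mm hole, on which the flask stands; origin under its centre. It may stand on the left or on the right of the table
- flask: loose accumulator flask, about 0.35 kg: a grey ball 66 mm in diameter with a dark band, and a steel neck 24 mm thick, 64 to 106 mm above the origin, ending in a lip 30 mm across, 106 to 112 mm. Origin at the ball's lowest point, z up along the neck. Starts upright in the rubber ring; seated in either ring its origin is about 10 mm below that ring's top
- wrench: bystander, leave alone: an open-ended steel wrench, 140 mm long, lying flat near the robot; origin in its middle
- bearing: bystander, leave alone: a steel bearing ring, 62 mm across, 16 mm high, lying flat; origin under its centre
- flange: bystander, leave alone: a dark steel exhaust flange plate, 85 x 55 x 8 mm, lying flat; origin under its centre
- tin: bystander, leave alone: a round tin with a yellow wrap, 80 mm across, 100 mm high, beyond the test stand; origin under its centre
- housing: bystander, leave alone: an aluminium thermostat housing, 76 mm across and 38 mm high, with a side spout, beyond the test stand; origin under its centre
Mind the look-alikes: they are no part of the job. Leave any yellow look-alike of the plug_b alone.

How it is judged:
On the way, in this order (a step that is already met when the one before it is completed fails the run):
1. a plug is fully home in the middle port, the end port still being free (((horizontal distance between plug_a and port_two below 0.005 m and z of plug_a in the frame of port_two below -0.0225 m and angle between plug_a's own z axis and vertical below 0.12 rad) or (horizontal distance between plug_b and port_two below 0.005 m and z of plug_b in the frame of port_two below -0.0225 m and angle between plug_b's own z axis and vertical below 0.12 rad)) and not ((horizontal distance between plug_a and port_three below 0.005 m and z of plug_a in the frame of port_three below -0.0225 m and angle between plug_a's own z axis and vertical below 0.12 rad) or (horizontal distance between plug_b and port_three below 0.005 m and z of plug_b in the frame of port_three below -0.0225 m and angle between plug_b's own z axis and vertical below 0.12 rad))), for 0.2 s.
2. the other plug is fully home in the end port (((horizontal distance between plug_a and port_two below 0.005 m and z of plug_a in the frame of port_two below -0.0225 m and angle between plug_a's own z axis and vertical below 0.12 rad) or (horizontal distance between plug_b and port_two below 0.005 m and z of plug_b in the frame of port_two below -0.0225 m and angle between plug_b's own z axis and vertical below 0.12 rad)) and ((horizontal distance between plug_a and port_three below 0.005 m and z of plug_a in the frame of port_three below -0.0225 m and angle between plug_a's own z axis and vertical below 0.12 rad) or (horizontal distance between plug_b and port_three below 0.005 m and z of plug_b in the frame of port_three below -0.0225 m and angle between plug_b's own z axis and vertical below 0.12 rad))), for 0.2 s.
3. the flask stands upright in the sprung ring (horizontal distance between flask and ring_top below 0.006 m and z of flask in the frame of ring_top below -0.006 m and angle between flask's own z axis and vertical below 0.2 rad), for 0.1 s.
At the end, for the whole second after the job is handed in: Both plugs home (3.5 mm) in the middle and end ports; flask upright (0.2 rad) and centred (6 mm) in the sprung ring, held by the fingers, pressing on it with over 5 N, the ring at rest and level with the collar rim within 4.5 mm, all through the last second (all of step 2 and all of step 3 and value of joint cradle_ring between 0.0095 and 0.0185 m and velocity of joint cradle_ring between -0.01 and 0.01 m/s and contact force between the fingers and flask above 2 N and contact force between flask and test_stand above 5 N); the arm keeps its last pose, push and grip.
It fails at once if a bystander (wrench, bearing, flange, tin or housing) is moved more than 30 mm (distance of any of wrench, bearing, flange, tin, housing from where it was at the start of the episode above 0.03 m).
It also fails if it takes over 72 s, if anything falls off the work surface, if the arm or the gripper's body presses on something with over 40 N, if the wrist force passes 120 N, or if a joint passes its speed limit or range.

## Working session

There is one attempt and no reset: what is moved stays moved. The work goes in short steps, Python scripts to look and compute and a tool call to move; the robot and the scene stay as the last step left them, time stands still between calls to the robot, and variables do not carry over. Pictures are saved under pics/ and viewed, at most 11 in all, crops included, and the job is handed in when it is done.

Besides the shell and the picture viewer there is one more tool, called after "Request:" by a JSON object that holds its "method" and its "body", one argument or row to a line. play_rows: Moves the arm, as the interface text tells. Its arguments: {"type":"object","properties":{"travel":{"type":"array"},"rot":{"type":"array"},"hand":{"type":"number"}},"required":["travel","rot"]}

```bash
mkdir -p pics; ls; cat > h.py <<'E'
import numpy as np,cv2
from workcell import ctrl
from scipy.spatial.transform import Rotation as Ro
def cam(n,f=None):
    c=ctrl.read_camera(n)
    if f: cv2.imwrite('pics/'+f,c['image'][:,:,::-1]); np.savez('pics/'+f+'.npz',**{k:np.array(c[k]) for k in c})
    return c
def load(f): return dict(np.load('pics/'+f+'.npz'))
def ray(c,u,v,z):
    K=np.array(c['intrinsics']);R=np.array(c['R']);t=np.array(c['t'])
    p=cv2.undistortPoints(np.array([[[u,v]]],float),K,np.array(c['D']))[0,0]
    d=R.T@np.array([p[0],p[1],1]);o=-R.T@t
    return o+d*(z-o[2])/d[2]
def proj(c,X):
    R=np.array(c['R']);t=np.array(c['t'])
    return cv2.projectPoints(np.array(X,float).reshape(-1,1,3),cv2.Rodrigues(R)[0],t,np.array(c['intrinsics']),np.array(c['D']))[0].reshape(-1,2)
def tool(target):
    s=ctrl.get_state();R=Ro.from_quat(s['eef_rot'])
    return 1000*R.inv().apply(np.array(target)-s['eef_pos'])
E
python3 - <<'E'
from h import *
cam('top','top0.png');cam('scene','scene0.png')
s=ctrl.get_state();print(s); print(Ro.from_quat(s['eef_rot']).as_matrix())
E
```

```text
pics
{'t': 0.1, 'joint_pos': array([-1.43910275e+00,  8.78964445e-02,  1.37211268e+00, -4.19742218e-05,
        1.68359054e+00, -1.03072504e-01]), 'joint_velocities': array([ 0.00057883, -0.00248094, -0.00356527,  0.00013227, -0.00023632,
        0.00134273]), 'joint_torque': array([ 1.60930118e-03, -3.53013396e+01, -3.14220107e+01, -1.29129276e-04,
        7.96218461e-03, -1.08643675e-05]), 'eef_pos': array([ 0.12787652, -0.53446832,  0.23024293]), 'eef_rot': array([ 9.93118292e-01,  1.17111278e-01, -3.52142131e-05, -1.00310620e-03]), 'contact_force': array([-0.29952397,  0.51210369,  0.10712975]), 'wrist_torque': array([-0.06163245,  0.00029064,  0.02383906]), 'grip_force': 0.0, 'grip_width': 1.0025481489327184}
[[ 9.72569895e-01  2.32610634e-01 -3.04893855e-04]
 [ 2.32610775e-01 -9.72567885e-01  1.98415826e-03]
 [ 1.65006339e-04 -2.00065419e-03 -9.99997985e-01]]
```

View pics/top0.png

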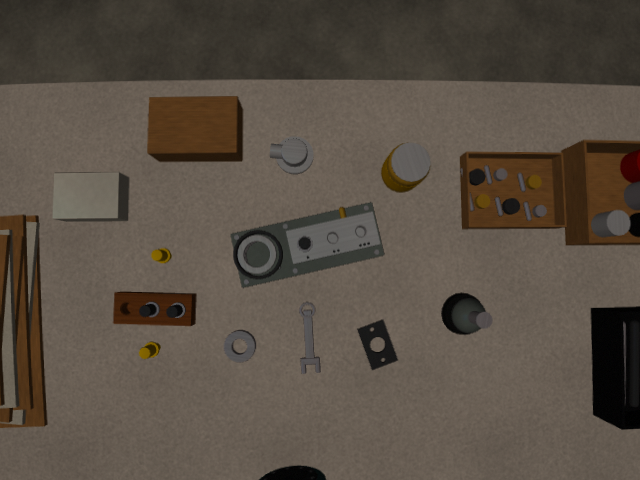

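View pics/scene0.png

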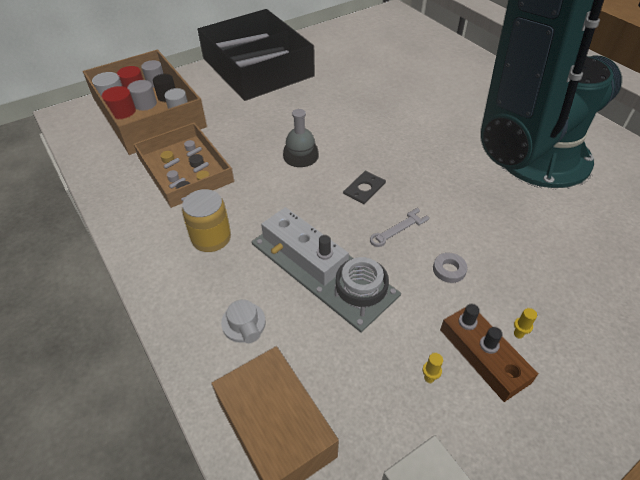

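The top view shows the block at left (113–195, 292–325), with dark-gripped plugs at (148,310) and (176,311). The yellow look-alikes are at (160,255) and (149,351). The stand is in the middle, with ports at about (333,238) and (361,232) and the collar at (258,254). The flask is at (465,315). Other plug look-alikes are the fixed plug at (305,243) and the small parts in the tray at (475–540, 175–210). I choose the two dark ones in the block and check them in a close crop.

```bash
python3 - <<'E'
from h import *
c=load('top0.png');im=c['image'][:,:,::-1]
a=cv2.resize(im[280:340,100:210],None,fx=7,fy=7,interpolation=cv2.INTER_CUBIC)[:290]
a=cv2.resize(im[285:335,105:205],(800,400),interpolation=cv2.INTER_CUBIC)
cv2.imwrite('pics/c1.png',a)
b=cv2.resize(im[195:295,225:390],(792,480),interpolation=cv2.INTER_CUBIC)
cv2.imwrite('pics/c2.png',np.clip(b*1.3,0,255))
print('cam',-c['R'].T@c['t']);print(proj(c,[[0,0,0],[0.128,-0.535,0.2]]))
for n,u,v,z in [('A',148,310,.068),('B',176,311,.068),('p2',333,238,.05),('p3',361,232,.05),('collar',258,254,.06),('flaskrest',463,314,.02),('lip',483,320,.122)]: print(n,ray(c,u,v,z))
E
```

```text
cam [ 0.55658027 -0.01026302  0.88932845]
[[306.41660915 548.42380266]
 [634.90372721 528.04111675]]
A [0.48089468 0.28727372 0.068     ]
B [0.47897425 0.23543939 0.068     ]
p2 [ 0.61276047 -0.05463896  0.05      ]
p3 [ 0.62389507 -0.10796087  0.05      ]
collar [0.58299646 0.08584241 0.06      ]
flaskrest [ 0.46336751 -0.31149823  0.02      ]
lip [ 0.4632914  -0.31161025  0.122     ][ WARN:0@0.300] global loadsave.cpp:1063 imwrite_ Unsupported depth image for selected encoder is fallbacked to CV_8U.
```

View pics/c1.png

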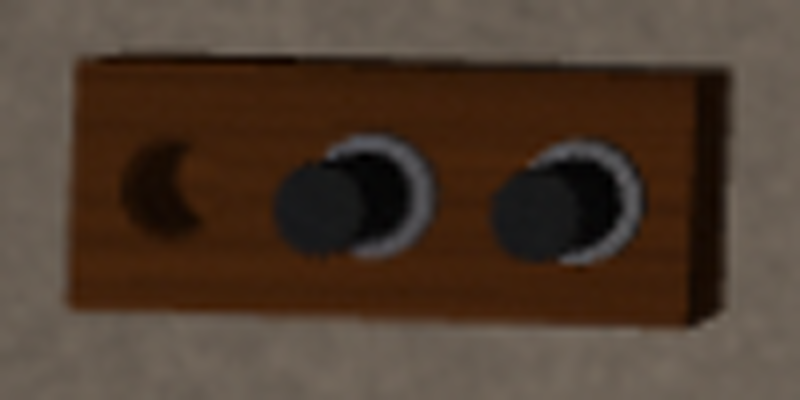

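View pics/c2.png

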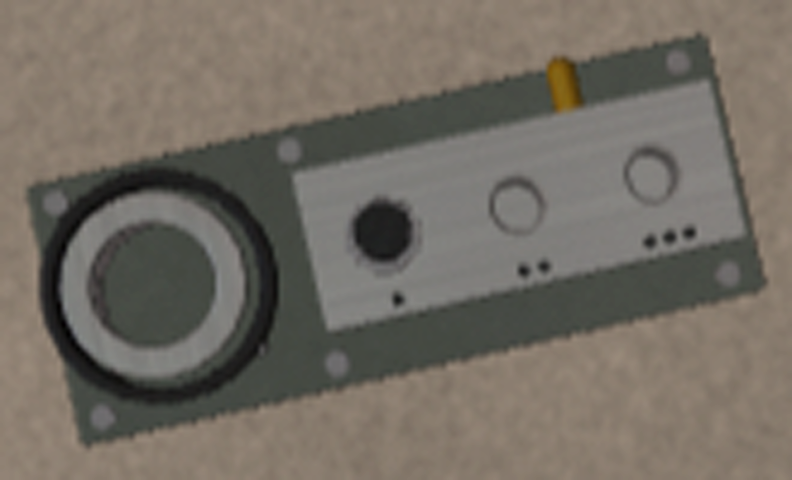

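The crop confirms two dark-gripped plugs in the block, with grip tops at (144.8,311) and (172,311.9). In the stand crop, port two (two pips) is at (332.7,237.9), port three at (360.8,231.3), and the ring top centre at (256.9,254).

```bash
python3 - <<'E'
from h import *
c=load('top0.png')
P={}
for n,u,v,z in [('A',144.5,310.7,.074),('B',171.7,311.5,.074),('p1',305,243,.09),('p2',332.5,237.7,.05),('p3',360.5,231,.05),('collar',258,254.3,.06),('ring',256.7,253.7,.074),('lip',483,320,.122),('ya',155,255,.066),('yb',146,352,.066)]: P[n]=ray(c,u,v,z); print(n,P[n].round(4))
d=lambda a,b:(np.hypot(*(P[a]-P[b])[:2]),np.degrees(np.arctan2(*(P[a]-P[b])[1::-1])))
print(d('A','B'),d('p2','p3'),d('p1','p2'),d('ring','p2'),d('collar','p2'))
print(tool([.4774,.265,.23]))
E
```

```text
A [0.4802 0.2915 0.074 ]
B [0.4787 0.2415 0.074 ]
p1 [ 0.6013 -0.002   0.09  ]
p2 [ 0.6133 -0.0537  0.05  ]
p3 [ 0.6258 -0.107   0.05  ]
collar [0.5824 0.0858 0.06  ]
ring [0.5831 0.0866 0.074 ]
lip [ 0.4633 -0.3116  0.122 ]
ya [0.5819 0.2761 0.066 ]
yb [0.4039 0.2912 0.066 ]
(np.float64(0.050047108065649826), np.float64(88.24813976795406)) (np.float64(0.05477453948846949), np.float64(103.15888427769318)) (np.float64(0.05304365153767608), np.float64(103.07207340446277)) (np.float64(0.14351276339637842), np.float64(102.15669430507845)) (np.float64(0.14291774805624496), np.float64(102.48505434079534))
[ 525.90092444 -696.233852      1.72263186]
```

Request:
{"method": "play_rows", "body": {
  "travel": [
    [522,-673,10],
    [522,-673,10],
    [522,-673,10],
    [522,-673,10],
    [522,-673,10],
    [522,-673,10],
    [522,-673,10],
    [522,-673,10]
  ],
  "rot": [
    [0,0,-1.307],
    [0,0,-1.307],
    [0,0,-1.307],
    [0,0,-1.307],
    [0,0,-1.307],
    [0,0,-1.307],
    [0,0,-1.307],
    [0,0,-1.307]
  ],
  "hand": 0.55
}}

```text
t: 0.9
eef_pos: [0.2929, -0.1686, 0.2263]
eef_rot: [0.752, 0.659, 0.0, 0.0]
contact_force: [1.4, -0.3, -0.4]
grip_width: 0.548
grip_force: 0.0
```

```bash
python3 - <<'E'
from h import *
s=ctrl.get_state();R=Ro.from_quat(s['eef_rot']).as_matrix()
print(s['eef_pos'],np.arctan2(R[1,1],R[0,1]),tool([.4787,.2415,.2]),s['grip_width'])
E
```

```text
[ 0.29291474 -0.16855091  0.22629405] -0.13086133623983084 [430.79004745 130.67672557  26.32138098] 0.5482407626267836
```

Request:
{"method": "play_rows", "body": {
  "travel": [
    [431,131,20],
    [431,131,20],
    [431,131,20],
    [431,131,20],
    [431,131,20],
    [431,131,20],
    [431,131,20],
    [431,131,20]
  ],
  "rot": [
    [0,0,-0.1],
    [0,0,-0.1],
    [0,0,-0.1],
    [0,0,-0.1],
    [0,0,-0.1],
    [0,0,-0.1],
    [0,0,-0.1],
    [0,0,-0.1]
  ]
}}

```text
t: 1.7
eef_pos: [0.4599, 0.1947, 0.2083]
eef_rot: [0.719, 0.695, -0.0, 0.0]
contact_force: [1.4, -1.8, 0.9]
grip_width: 0.546
grip_force: 0.0
```

```bash
python3 - <<'E'
from h import *
s=ctrl.get_state();R=Ro.from_quat(s['eef_rot']).as_matrix()
print(s['eef_pos'],np.arctan2(R[1,1],R[0,1]),tool([.4787,.2415,.2]))
E
```

```text
[0.45994802 0.19471036 0.20825194] -0.035197536264261066 [47.42565808 17.09705601  8.21580108]
```

Request:
{"method": "play_rows", "body": {
  "travel": [
    [47,17,30],
    [47,17,38],
    [47,17,38]
  ],
  "rot": [
    [0,0,0],
    [0,0,0],
    [0,0,0]
  ]
}}

```text
t: 2.0
eef_pos: [0.4767, 0.2392, 0.167]
eef_rot: [0.719, 0.695, -0.004, -0.001]
contact_force: [-0.3, -0.7, 0.3]
grip_width: 0.548
grip_force: 0.0
```

```bash
python3 - <<'E'
from h import *
c=cam('wrist','w1.png')
s=ctrl.get_state();print(s['eef_pos'],tool([.4787,.2415,.17]))
print(proj(c,[[.4787,.2415,.074],[.4802,.2915,.074]]))
E
```

```text
[0.47733075 0.23831573 0.16893605] [ 3.22786222  1.25163474 -1.07736538]
[[320.92193775 237.54266052]
 [320.91906161 148.65220996]]
```

View pics/w1.png

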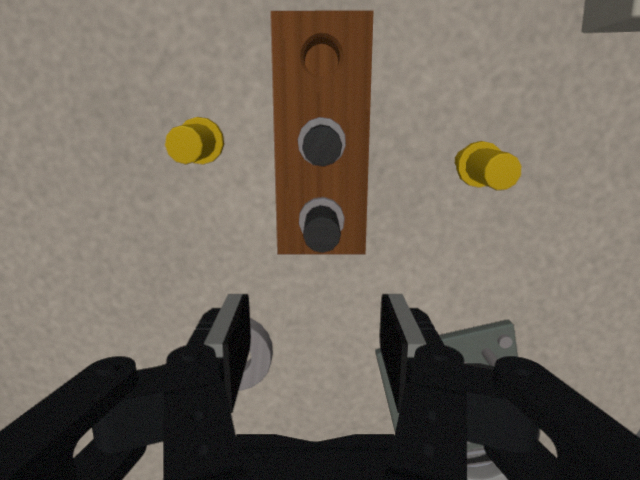

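The wrist view shows the near plug's grip top at about (322,235) and the far one at (322,146). Both are within 1.5 mm of the estimate.

```bash
python3 - <<'E'
from h import *
c=load('w1.png')
B=ray(c,322,235,.074);A=ray(c,322,146,.074);print(A,B,np.linalg.norm(A-B))
print(tool([B[0],B[1],.044]))
E
```

```text
[0.4808246  0.29288623 0.074     ] [0.4793611  0.24299393 0.074     ] 0.04991376303537268
[  5.06485068   2.38149907 124.91476834]
```

Request:
{"method": "play_rows", "body": {
  "travel": [
    [4.5,2,0],
    [4.5,2,40],
    [4.5,2,80],
    [4.5,2,80]
  ],
  "rot": [
    [0,0,0],
    [0,0,0],
    [0,0,0],
    [0,0,0]
  ]
}}

```text
t: 2.45
eef_pos: [0.4771, 0.2407, 0.0863]
eef_rot: [0.72, 0.694, -0.005, -0.002]
contact_force: [-0.9, -0.3, -0.6]
grip_width: 0.55
grip_force: 0.0
```

```bash
python3 - <<'E'
from h import *
s=ctrl.get_state();print(s['eef_pos'],tool([.479,.2425,.044]),s['eef_rot'],s['joint_velocities'].round(3))
E
```

```text
[0.47706556 0.24069227 0.08627623] [ 2.06216025  2.26691515 42.24805106] [ 0.72039038  0.69354911 -0.00485635 -0.00193432] [ 0.003 -0.036 -0.092  0.001  0.051 -0.001]
```

Request:
{"method": "play_rows", "body": {
  "travel": [
    [2,2,20],
    [2,2,42],
    [2,2,42],
    [2,2,42]
  ],
  "rot": [
    [0,0,0],
    [0,0,0],
    [0,0,0],
    [0,0,0]
  ]
}}

```text
t: 2.85
eef_pos: [0.4839, 0.2451, 0.0513]
eef_rot: [0.72, 0.694, 0.001, 0.001]
contact_force: [0.4, 0.2, -0.4]
grip_width: 0.553
grip_force: 0.0
```

Request:
{"method": "play_rows", "body": {
  "travel": [
    [0,0,0],
    [0,0,0],
    [0,0,0],
    [0,0,0],
    [0,0,0],
    [0,0,0]
  ],
  "rot": [
    [0,0,0],
    [0,0,0],
    [0,0,0],
    [0,0,0],
    [0,0,0],
    [0,0,0]
  ],
  "hand": 0
}}

```text
t: 3.45
eef_pos: [0.4835, 0.2457, 0.0513]
eef_rot: [0.72, 0.694, 0.001, 0.001]
contact_force: [-2.6, -0.7, 7.1]
grip_width: 0.235
grip_force: 58.4
```

Request:
{"method": "play_rows", "body": {
  "travel": [
    [0,0,0],
    [0,0,0],
    [-3,-4,0],
    [-3,-4,6],
    [-3,-4,6],
    [-3,-4,6],
    [-3,-4,6]
  ],
  "rot": [
    [0,0,0],
    [0,0,0],
    [0,0,0],
    [0,0,0],
    [0,0,0],
    [0,0,0],
    [0,0,0]
  ],
  "hand": 0.55
}}

```text
t: 4.15
eef_pos: [0.4786, 0.2424, 0.0427]
eef_rot: [0.72, 0.694, -0.0, -0.0]
contact_force: [-0.5, -0.5, -0.4]
grip_width: 0.545
grip_force: 0.0
```

Request:
{"method": "play_rows", "body": {
  "travel": [
    [0,0,0],
    [0,0,0],
    [0,0,0],
    [0,0,0],
    [0,0,0],
    [0,0,0]
  ],
  "rot": [
    [0,0,0],
    [0,0,0],
    [0,0,0],
    [0,0,0],
    [0,0,0],
    [0,0,0]
  ],
  "hand": 0
}}

```text
t: 4.75
eef_pos: [0.479, 0.2425, 0.0433]
eef_rot: [0.72, 0.694, 0.0, 0.0]
contact_force: [0.7, 0.3, 1.2]
grip_width: 0.24
grip_force: 58.7
```

Request:
{"method": "play_rows", "body": {
  "travel": [
    [0,0,-30],
    [0,0,-80],
    [0,0,-130],
    [-40,20,-130],
    [-80,40,-130],
    [-120,60,-130],
    [-160,80,-130],
    [-200,100,-130]
  ],
  "rot": [
    [0,0,0],
    [0,0,0],
    [0,0,0],
    [0,0,0],
    [0,0,-0.1],
    [0,0,-0.2],
    [0,0,-0.25],
    [0,0,-0.25]
  ]
}}

```text
t: 5.55
eef_pos: [0.5712, 0.0373, 0.172]
eef_rot: [0.627, 0.779, -0.0, -0.001]
contact_force: [0.7, -0.3, -1.2]
grip_width: 0.24
grip_force: 60.8
```

Request:
{"method": "play_rows", "body": {
  "travel": [
    [0,0,0],
    [0,0,0],
    [0,0,0]
  ],
  "rot": [
    [0,0,0],
    [0,0,0],
    [0,0,0]
  ]
}}

```text
t: 5.85
eef_pos: [0.5706, 0.0398, 0.1722]
eef_rot: [0.627, 0.779, -0.0, -0.001]
contact_force: [0.3, 0.4, -0.6]
grip_width: 0.238
grip_force: 60.8
```

```bash
python3 - <<'E'
from h import *
s=ctrl.get_state();R=Ro.from_quat(s['eef_rot']).as_matrix()
print(s['eef_pos'],np.arctan2(R[1,1],R[0,1]),tool([.6133,-.0537,.165]),s['grip_width'])
E
```

```text
[0.57064603 0.03978768 0.17218884] 0.2147121055122009 [-100.43597846   21.76627422    7.05905419] 0.23754107632535257
```

Request:
{"method": "play_rows", "body": {
  "travel": [
    [-50,11,3],
    [-100,22,7],
    [-100,22,7],
    [-100,22,7],
    [-100,22,7]
  ],
  "rot": [
    [0,0,0],
    [0,0,0],
    [0,0,0],
    [0,0,0],
    [0,0,0]
  ]
}}

```text
t: 6.35
eef_pos: [0.6136, -0.0522, 0.1658]
eef_rot: [0.627, 0.779, 0.0, -0.0]
contact_force: [-0.2, 0.1, -0.7]
grip_width: 0.24
grip_force: 60.8
```

```bash
python3 - <<'E'
from h import *
c=cam('wrist','w2.png')
s=ctrl.get_state();print(s['eef_pos'])
print(proj(c,[[.6133,-.0537,.05],[.6258,-.107,.05],[.6013,-.002,.09],s['eef_pos']]))
E
```

```text
[ 0.61367397 -0.05208482  0.16610013]
[[315.04734168 234.12367233]
 [316.24216464 313.68452156]
 [313.82018311 153.97078436]
 [317.22619784 315.9860864 ]]
```

View pics/w2.png

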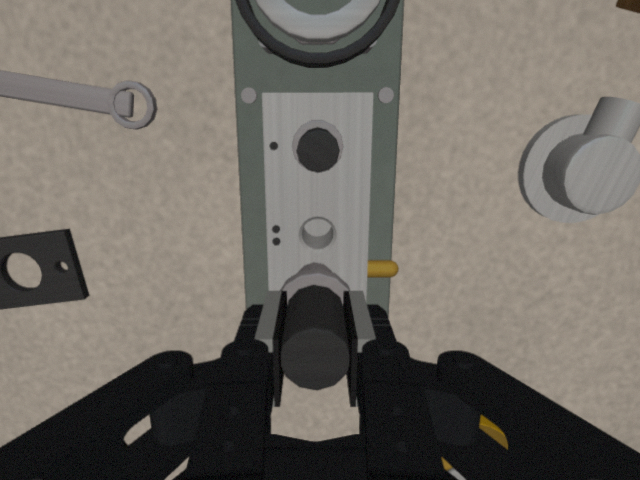

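The wrist view shows the free middle port (two pips) at about (318,233), the fixed plug's top at (318,149), and the held plug's grip top near (316,356).

```bash
python3 - <<'E'
from h import *
c=load('w2.png');im=c['image'][:,:,::-1]
print('p2',ray(c,318,233,.05),'p1',ray(c,318.5,149,.09))
s=ctrl.get_state();R=Ro.from_quat(s['eef_rot']);T=np.array(s['eef_pos'])
# held plug models at tool-x offsets: grip top circle, flange bottom circle
for dx in (-.003,0,.003):
  o=T+R.apply([dx,0,0.0353]); 
  out=[]
  for h,r in ((.066,.011),(.026,.015),(0,.0085)):
    th=np.linspace(0,2*np.pi,73);p=proj(c,[o+R.apply([r*np.cos(a),r*np.sin(a),-h]) for a in th]);out.append((p.min(0).round(1),p.max(0).round(1)))
  print(dx,out)
b=cv2.resize(im[215:395,230:400],(680,720//1)[:2],interpolation=cv2.INTER_CUBIC)
b=cv2.resize(im[190:395,225:405],(525,598),interpolation=cv2.INTER_CUBIC)
cv2.imwrite('pics/c3.png',np.clip(b.astype(float)*1.8,0,255).astype(np.uint8))
E
```

```text
p2 [ 0.61494994 -0.05259027  0.05      ] p1 [0.60306693 0.00090389 0.09      ]
-0.003 [(array([280.9, 338.9]), array([354.7, 403.1])), (array([278.4, 276. ]), array([355.7, 346.5])), (array([297.7, 268.3]), array([335.8, 303.6]))]
0 [(array([280.7, 329.6]), array([354.9, 394.8])), (array([278.2, 268.5]), array([355.9, 339.7])), (array([297.7, 261.8]), array([335.9, 297.5]))]
0.003 [(array([280.4, 320.2]), array([355.2, 386.2])), (array([278., 261.]), array([356.2, 333. ])), (array([297.6, 255.4]), array([336. , 291.4]))]
```

View pics/c3.png

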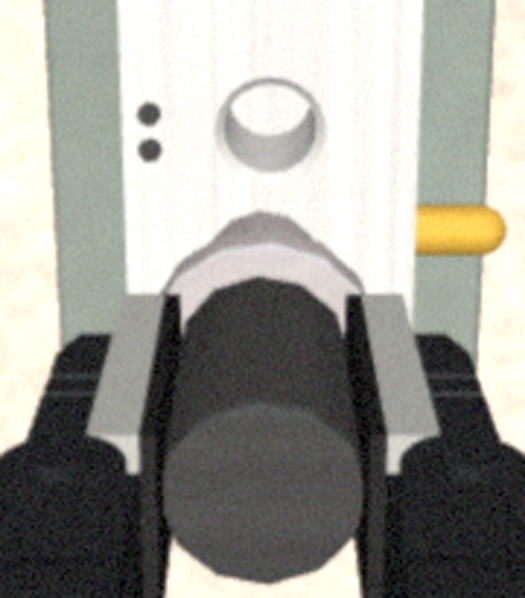

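The held plug sits square in the fingers, with its foot at about (317,263). The port-two chamfer centre is at (317.6,232.7). Descending.

Request:
{"method": "play_rows", "body": {
  "travel": [
    [-0.8,1,30],
    [-0.8,1,65],
    [-0.8,1,75],
    [-0.8,1,85],
    [-0.8,1,92],
    [-0.8,1,92],
    [-0.8,1,92]
  ],
  "rot": [
    [0,0,0],
    [0,0,0],
    [0,0,0],
    [0,0,0],
    [0,0,0],
    [0,0,0],
    [0,0,0]
  ]
}}

```text
t: 7.1
eef_pos: [0.6159, -0.0541, 0.0753]
eef_rot: [0.627, 0.779, 0.001, 0.001]
contact_force: [0.7, -0.6, -0.6]
grip_width: 0.238
grip_force: 62.3
```

Request:
{"method": "play_rows", "body": {
  "travel": [
    [0,0,6],
    [0,0,12],
    [0,0,17],
    [0,0,18],
    [0,0,18],
    [0,0,18]
  ],
  "rot": [
    [0,0,0],
    [0,0,0],
    [0,0,0],
    [0,0,0],
    [0,0,0],
    [0,0,0]
  ]
}}

```text
t: 7.7
eef_pos: [0.6152, -0.0546, 0.059]
eef_rot: [0.627, 0.779, 0.0, 0.0]
contact_force: [-6.9, 1.6, 13.7]
grip_width: 0.243
grip_force: 63.7
```

Request:
{"method": "play_rows", "body": {
  "travel": [
    [0,0,0],
    [0,0,0],
    [0,0,0],
    [0,0,-20],
    [0,0,-70],
    [40,-7,-100],
    [90,-14,-100],
    [140,-22,-100]
  ],
  "rot": [
    [0,0,0],
    [0,0,0],
    [0,0,0],
    [0,0,0],
    [0,0,0],
    [0,0,0.05],
    [0,0,0.15],
    [0,0,0.25]
  ],
  "hand": 0.55
}}

```text
t: 8.5
eef_pos: [0.565, 0.0769, 0.1572]
eef_rot: [0.722, 0.692, 0.001, 0.001]
contact_force: [0.2, 1.2, -1.0]
grip_width: 0.551
grip_force: 0.0
```

```bash
python3 - <<'E'
from h import *
s=ctrl.get_state();R=Ro.from_quat(s['eef_rot']).as_matrix()
print(s['eef_pos'],np.arctan2(R[1,1],R[0,1]),tool([.4805,.2925,.12]),s['grip_width'])
E
```

```text
[0.56498252 0.07689642 0.15715931] -0.0420618358591794 [211.8417612  -93.58869828  36.97618935] 0.5509413100991198
```

Request:
{"method": "play_rows", "body": {
  "travel": [
    [45,-20,0],
    [90,-40,0],
    [135,-60,10],
    [180,-80,20],
    [210,-93,30],
    [210,-93,36],
    [210,-93,36],
    [210,-93,36]
  ],
  "rot": [
    [0,0,0],
    [0,0,0],
    [0,0,0],
    [0,0,0],
    [0,0,0],
    [0,0,0],
    [0,0,0],
    [0,0,0]
  ]
}}

```text
t: 9.3
eef_pos: [0.4795, 0.2884, 0.1195]
eef_rot: [0.72, 0.694, -0.0, 0.0]
contact_force: [0.1, -0.7, -0.6]
grip_width: 0.553
grip_force: 0.0
```

```bash
python3 - <<'E'
from h import *
s=ctrl.get_state();R=Ro.from_quat(s['eef_rot']).as_matrix()
print(s['eef_pos'],np.arctan2(R[1,1],R[0,1]),tool([.4805,.2925,.043]),s['grip_width'])
E
```

```text
[0.47954417 0.28835383 0.11949374] -0.036899685804722325 [ 4.25295618  0.82872756 76.4893613 ] 0.5528842505650658
```

Request:
{"method": "play_rows", "body": {
  "travel": [
    [4,1,30],
    [4,1,60],
    [4,1,76],
    [4,1,76],
    [4,1,76]
  ],
  "rot": [
    [0,0,0],
    [0,0,0],
    [0,0,0],
    [0,0,0],
    [0,0,0]
  ]
}}

```text
t: 9.8
eef_pos: [0.4814, 0.2924, 0.0446]
eef_rot: [0.72, 0.694, 0.0, 0.0]
contact_force: [-0.1, 0.3, 0.5]
grip_width: 0.553
grip_force: 0.0
```

Request:
{"method": "play_rows", "body": {
  "travel": [
    [0,0,0],
    [0,0,0],
    [0,0,0],
    [0,0,0],
    [0,0,0],
    [0,0,0]
  ],
  "rot": [
    [0,0,0],
    [0,0,0],
    [0,0,0],
    [0,0,0],
    [0,0,0],
    [0,0,0]
  ],
  "hand": 0
}}

```text
t: 10.4
eef_pos: [0.4818, 0.2936, 0.046]
eef_rot: [0.72, 0.694, 0.002, 0.001]
contact_force: [0.4, -1.2, 5.7]
grip_width: 0.237
grip_force: 58.7
```

Request:
{"method": "play_rows", "body": {
  "travel": [
    [0,0,-30],
    [0,0,-80],
    [0,0,-125],
    [-40,16,-125],
    [-85,34,-125],
    [-130,52,-125],
    [-175,70,-125],
    [-220,90,-125]
  ],
  "rot": [
    [0,0,0],
    [0,0,0],
    [0,0,0],
    [0,0,0],
    [0,0,-0.1],
    [0,0,-0.2],
    [0,0,-0.25],
    [0,0,-0.25]
  ]
}}

```text
t: 11.2
eef_pos: [0.5622, 0.0686, 0.1687]
eef_rot: [0.627, 0.779, -0.0, -0.0]
contact_force: [0.4, 0.9, -1.3]
grip_width: 0.239
grip_force: 60.0
```

```bash
python3 - <<'E'
from h import *
s=ctrl.get_state();R=Ro.from_quat(s['eef_rot']).as_matrix()
print(s['eef_pos'],np.arctan2(R[1,1],R[0,1]),tool([.627,-.108,.165]),s['grip_width'])
E
```

```text
[0.56224033 0.06862621 0.16865588] 0.2155670861753806 [-186.39162596   25.48131172    3.58645146] 0.239299069096439
```

Request:
{"method": "play_rows", "body": {
  "travel": [
    [-45,6,0],
    [-90,12,0],
    [-135,18,2],
    [-175,24,2],
    [-184,25,2],
    [-184,25,2],
    [-184,25,2]
  ],
  "rot": [
    [0,0,0],
    [0,0,0],
    [0,0,0],
    [0,0,0],
    [0,0,0],
    [0,0,0],
    [0,0,0]
  ]
}}

```text
t: 11.9
eef_pos: [0.6254, -0.1033, 0.1665]
eef_rot: [0.627, 0.779, 0.0, -0.001]
contact_force: [0.1, 0.8, -2.0]
grip_width: 0.237
grip_force: 59.9
```

```bash
python3 - <<'E'
from h import *
c=cam('wrist','w3.png')
s=ctrl.get_state();print(s['eef_pos'],tool([.627,-.108,.165]))
print(proj(c,[[.6152,-.0543,.09],[.627,-.108,.05]]))
E
```

```text
[ 0.62546397 -0.10279576  0.16673776] [-5.41408663  0.38810997  1.73214376]
[[317.29511789 157.29970646]
 [316.98517304 239.43067621]]
```

View pics/w3.png

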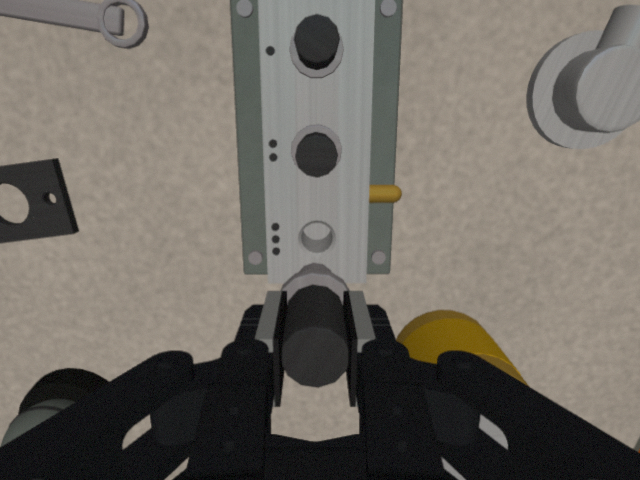

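Port two now holds its plug (grip top at 317,154). Port three is free at about (317.5,237). The tin is close by at (450,340), so I check its clearance.

```bash
python3 - <<'E'
from h import *
c=load('w3.png');print(ray(c,317.5,236.8,.05))
t=load('top0.png');T=ray(t,409.5,162.5,.1);print('tin',T)
s=ctrl.get_state();R=Ro.from_quat(s['eef_rot'])
print(R.inv().apply(T-np.array([.627,-.107,.06]))*1000,tool([.6268,-.107,.166]))
E
```

```text
[ 0.62694716 -0.10624562  0.05      ]
tin [ 0.74604886 -0.19230069  0.1       ]
[-108.74806309   98.03479815  -40.14816165] [-4.39344259  0.40622045  0.73316541]
```

Request:
{"method": "play_rows", "body": {
  "travel": [
    [-4,0.5,20],
    [-4,0.5,60],
    [-4,0.5,75],
    [-4,0.5,83],
    [-4,0.5,91],
    [-4,0.5,91],
    [-4,0.5,91]
  ],
  "rot": [
    [0,0,0],
    [0,0,0],
    [0,0,0],
    [0,0,0],
    [0,0,0],
    [0,0,0],
    [0,0,0]
  ]
}}

```text
t: 12.65
eef_pos: [0.6269, -0.1073, 0.0757]
eef_rot: [0.627, 0.779, -0.0, -0.0]
contact_force: [0.3, 0.5, -1.2]
grip_width: 0.238
grip_force: 60.2
```

Request:
{"method": "play_rows", "body": {
  "travel": [
    [0,0,6],
    [0,0,12],
    [0,0,16],
    [0,0,17],
    [0,0,17],
    [0,0,17]
  ],
  "rot": [
    [0,0,0],
    [0,0,0],
    [0,0,0],
    [0,0,0],
    [0,0,0],
    [0,0,0]
  ]
}}

```text
t: 13.25
eef_pos: [0.6271, -0.1081, 0.062]
eef_rot: [0.628, 0.779, 0.0, 0.0]
contact_force: [-6.8, 3.3, 12.4]
grip_width: 0.238
grip_force: 61.9
```

Force 12 N at the flange height, so the second plug is home. Releasing and going above the flask.

Request:
{"method": "play_rows", "body": {
  "travel": [
    [0,0,0],
    [0,0,0],
    [0,0,0],
    [0,0,-20],
    [0,0,-60],
    [0,0,-110],
    [-20,-25,-128],
    [-50,-60,-128]
  ],
  "rot": [
    [0,0,0],
    [0,0,0],
    [0,0,0],
    [0,0,0],
    [0,0,0],
    [0,0,0],
    [0,0,0],
    [0,0,0]
  ],
  "hand": 0.65
}}

```text
t: 14.05
eef_pos: [0.5818, -0.1696, 0.1919]
eef_rot: [0.626, 0.78, 0.002, 0.005]
contact_force: [0.4, -1.0, -0.8]
grip_width: 0.649
grip_force: 0.0
```

```bash
python3 - <<'E'
from h import *
s=ctrl.get_state()
print(s['eef_pos'],tool([.4633,-.3116,.2]),s['grip_width'])
E
```

```text
[ 0.58183757 -0.16964495  0.19185666] [-112.98469035 -146.37490715   -8.80635161] 0.6490597495078629
```

Request:
{"method": "play_rows", "body": {
  "travel": [
    [-28,-36,-8],
    [-56,-72,-8],
    [-84,-108,-8],
    [-113,-145,-8],
    [-113,-145,-8],
    [-113,-145,-8]
  ],
  "rot": [
    [0,0,0],
    [0,0,0],
    [0,0,0],
    [0,0,0],
    [0,0,0],
    [0,0,0]
  ]
}}

```text
t: 14.65
eef_pos: [0.4609, -0.3117, 0.1944]
eef_rot: [0.629, 0.778, 0.0, -0.0]
contact_force: [-0.1, -0.3, 0.4]
grip_width: 0.646
grip_force: 0.0
```

```bash
python3 - <<'E'
from h import *
c=cam('wrist','w4.png')
s=ctrl.get_state();print(s['eef_pos'],tool([.4633,-.3116,.08]))
print(proj(c,[[.4633,-.3116,.122]]))
E
```

```text
[ 0.46156188 -0.31085308  0.19445264] [ -1.20455161   1.51735132 114.45187429]
[[320.83248172 254.52920698]]
```

View pics/w4.png

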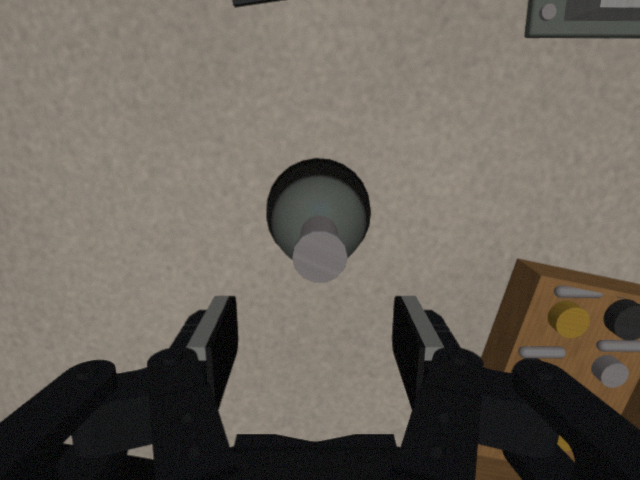

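The lip is at (320,257), within 1.5 mm of the estimate. Descending to the neck.

Request:
{"method": "play_rows", "body": {
  "travel": [
    [-2,1,20],
    [-2,1,60],
    [-2,1,100],
    [-2,1,112],
    [-2,1,112],
    [-2,1,112]
  ],
  "rot": [
    [0,0,0],
    [0,0,0],
    [0,0,0],
    [0,0,0],
    [0,0,0],
    [0,0,0]
  ]
}}

```text
t: 15.3
eef_pos: [0.4643, -0.3128, 0.0845]
eef_rot: [0.627, 0.779, 0.0, 0.001]
contact_force: [0.8, -0.5, -0.1]
grip_width: 0.651
grip_force: 0.0
```

Request:
{"method": "play_rows", "body": {
  "travel": [
    [0,0,0],
    [0,0,0],
    [0,0,0],
    [0,0,0],
    [0,0,0],
    [0,0,0]
  ],
  "rot": [
    [0,0,0],
    [0,0,0],
    [0,0,0],
    [0,0,0],
    [0,0,0],
    [0,0,0]
  ],
  "hand": 0
}}

```text
t: 15.9
eef_pos: [0.4642, -0.3139, 0.0857]
eef_rot: [0.628, 0.779, 0.0, 0.003]
contact_force: [-0.3, 0.2, 6.2]
grip_width: 0.322
grip_force: 58.5
```

Opening 0.32 (27–30 mm) means the pads sit on the lip, not the neck. I'll reopen and go lower.

Request:
{"method": "play_rows", "body": {
  "travel": [
    [0,0,0],
    [0,0,0],
    [0,0,0],
    [1,0,6],
    [1,0,11],
    [1,0,11],
    [1,0,11]
  ],
  "rot": [
    [0,0,0],
    [0,0,0],
    [0,0,0],
    [0,0,0],
    [0,0,0],
    [0,0,0],
    [0,0,0]
  ],
  "hand": 0.65
}}

```text
t: 16.6
eef_pos: [0.4624, -0.3116, 0.0712]
eef_rot: [0.628, 0.779, -0.0, -0.001]
contact_force: [-0.5, 0.5, -0.2]
grip_width: 0.649
grip_force: 0.0
```

Request:
{"method": "play_rows", "body": {
  "travel": [
    [0,0,0],
    [0,0,0],
    [0,0,0],
    [0,0,0],
    [0,0,0],
    [0,0,0]
  ],
  "rot": [
    [0,0,0],
    [0,0,0],
    [0,0,0],
    [0,0,0],
    [0,0,0],
    [0,0,0]
  ],
  "hand": 0
}}

```text
t: 17.2
eef_pos: [0.4629, -0.3119, 0.0722]
eef_rot: [0.628, 0.779, 0.0, 0.0]
contact_force: [0.8, 0.2, 1.0]
grip_width: 0.286
grip_force: 55.5
```

Request:
{"method": "play_rows", "body": {
  "travel": [
    [0,0,-10],
    [0,0,-30],
    [0,0,-60],
    [0,0,-95],
    [0,0,-120],
    [0,0,-120],
    [0,0,-120]
  ],
  "rot": [
    [0,0,0],
    [0,0,0],
    [0,0,0],
    [0,0,0],
    [0,0,0],
    [0,0,0],
    [0,0,0]
  ]
}}

```text
t: 17.9
eef_pos: [0.4623, -0.3116, 0.1913]
eef_rot: [0.628, 0.779, -0.0, -0.0]
contact_force: [-0.1, -0.2, -3.7]
grip_width: 0.284
grip_force: 56.5
```

```bash
python3 - <<'E'
from h import *
c=cam('wrist','w5.png');d=cam('scene','s5.png')
s=ctrl.get_state();print(s['eef_pos'],s['contact_force'],s['grip_width'])
a=c['image'][:,:,::-1][140:440,170:470]
p=proj(d,[s['eef_pos']])[0].astype(int);print(p)
y0=max(p[1]-70,0);x0=max(p[0]-75,0)
b=cv2.resize(d['image'][:,:,::-1][y0:y0+150,x0:x0+150],(450,450),interpolation=cv2.INTER_CUBIC)
a=cv2.resize(a,(350,350));a=cv2.copyMakeBorder(a,0,100,0,0,cv2.BORDER_CONSTANT)
cv2.imwrite('pics/c5.png',np.clip(np.hstack([a,b]).astype(float)*1.8,0,255).astype(np.uint8));print(x0,y0)
R=Ro.from_quat(s['eef_rot'])
# flask expected outlines, TCP-origin offset .0622
o=np.array(s['eef_pos'])+R.apply([0,0,.0622])
for h in (0,.033,.064,.112): print(h,proj(c,[o+[0,0,h]])[0].round(1),proj(d,[o+[0,0,h]])[0].round(1))
E
```

```text
[ 0.46152855 -0.31088705  0.18903494] [ 0.22234159  0.00660784 -3.48686121] 0.28438893521135666
[299  82]
224 12
0 [314.8 256.6] [300.3 109. ]
0.033 [314.8 280.9] [299.7  95.5]
0.064 [314.8 312.7] [299.2  82.2]
0.112 [314.7 395.5] [298.3  60.3]
```

View pics/c5.png

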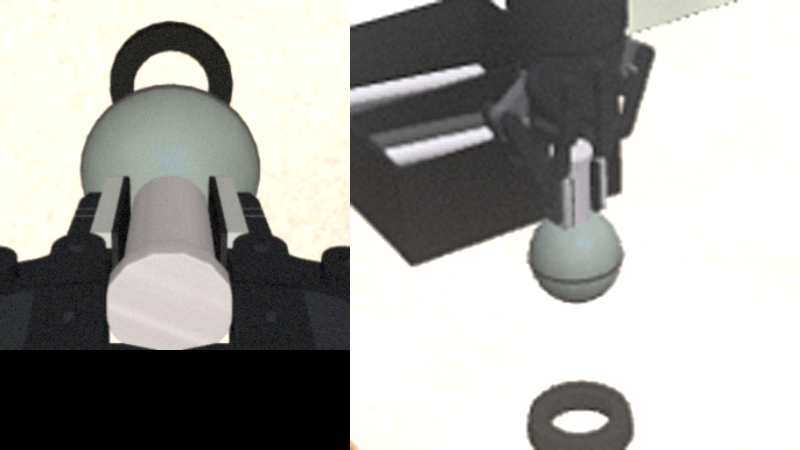

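The flask hangs upright by the neck: ball centre at scene (299,98), lip at wrist (315,397), weight 3.6 N. Moving over the cradle.

Request:
{"method": "play_rows", "body": {
  "travel": [
    [25,14,0],
    [65,36,0],
    [105,59,0],
    [145,81,0],
    [185,104,0],
    [225,126,0],
    [265,149,0],
    [300,169,0]
  ],
  "rot": [
    [0,0,0],
    [0,0,0],
    [0,0,0],
    [0,0,0],
    [0,0,0],
    [0,0,0],
    [0,0,0],
    [0,0,0]
  ]
}}

```text
t: 18.8
eef_pos: [0.5632, 0.0197, 0.189]
eef_rot: [0.627, 0.779, -0.001, -0.002]
contact_force: [-0.1, 0.6, -3.4]
grip_width: 0.285
grip_force: 56.7
```

Request:
{"method": "play_rows", "body": {
  "travel": [
    [25,14,0],
    [50,28,0],
    [57,32,0],
    [57,32,0],
    [57,32,0],
    [57,32,0]
  ],
  "rot": [
    [0,0,0],
    [0,0,0],
    [0,0,0],
    [0,0,0],
    [0,0,0],
    [0,0,0]
  ]
}}

```text
t: 19.4
eef_pos: [0.5829, 0.0783, 0.1913]
eef_rot: [0.628, 0.778, -0.001, -0.0]
contact_force: [-0.5, 0.4, -2.4]
grip_width: 0.287
grip_force: 56.5
```

```bash
python3 - <<'E'
from h import *
s=ctrl.get_state()
print(s['eef_pos'],tool([.5838,.087,.135]),s['contact_force'],s['grip_width'])
E
```

```text
[0.5828557  0.07833822 0.19133088] [ 8.29933507  2.82040962 56.32275718] [-0.47636104  0.39070132 -2.3869055 ] 0.2865311132095498
```

Request:
{"method": "play_rows", "body": {
  "travel": [
    [8,3,10],
    [8,3,30],
    [8,3,45],
    [8,3,50],
    [8,3,50],
    [8,3,50]
  ],
  "rot": [
    [0,0,0],
    [0,0,0],
    [0,0,0],
    [0,0,0],
    [0,0,0],
    [0,0,0]
  ]
}}

```text
t: 20.0
eef_pos: [0.5849, 0.0881, 0.1424]
eef_rot: [0.628, 0.779, 0.0, 0.0]
contact_force: [-0.0, 0.2, -2.9]
grip_width: 0.285
grip_force: 56.6
```

```bash
python3 - <<'E'
from h import *
s=ctrl.get_state()
print(s['eef_pos'],tool([.5838,.087,.127]),s['contact_force'],s['eef_rot'])
E
```

```text
[0.584857   0.08812123 0.14236396] [-0.86803215 -1.28457989 15.36300385] [-0.03585601  0.24843651 -2.89253343] [6.27638731e-01 7.78504598e-01 2.78916464e-04 3.68877065e-04]
```

Request:
{"method": "play_rows", "body": {
  "travel": [
    [-0.8,-1,5],
    [-0.8,-1,10],
    [-0.8,-1,15],
    [-0.8,-1,17],
    [-0.8,-1,17],
    [-0.8,-1,17]
  ],
  "rot": [
    [0,0,0],
    [0,0,0],
    [0,0,0],
    [0,0,0],
    [0,0,0],
    [0,0,0]
  ]
}}

```text
t: 20.6
eef_pos: [0.5841, 0.0874, 0.1259]
eef_rot: [0.627, 0.779, 0.001, 0.001]
contact_force: [-0.7, 1.7, 2.1]
grip_width: 0.289
grip_force: 56.3
```

Request:
{"method": "play_rows", "body": {
  "travel": [
    [0,0,2],
    [0,0,4],
    [0,0,6],
    [0,0,8],
    [0,0,8],
    [0,0,8],
    [0,0,8],
    [0,0,8]
  ],
  "rot": [
    [0,0,0],
    [0,0,0],
    [0,0,0],
    [0,0,0],
    [0,0,0],
    [0,0,0],
    [0,0,0],
    [0,0,0]
  ]
}}

```text
t: 21.4
eef_pos: [0.5843, 0.0875, 0.1181]
eef_rot: [0.627, 0.779, 0.001, 0.001]
contact_force: [-2.5, 1.3, 5.4]
grip_width: 0.283
grip_force: 56.0
```

```bash
python3 - <<'E'
from h import *
f=[];p=[]
for i in range(6):
  cam('top'); s=ctrl.get_state(); f.append(s['contact_force']);p.append(s['eef_pos'])
print(np.mean(f,0),np.std(f,0),np.mean(p,0),np.std(p,0))
E
```

```text
[-1.32890609  2.06437501  6.35564737] [0.42236441 0.40773292 0.6986955 ] [0.58428306 0.08752929 0.11814572] [1.04027533e-05 1.24810597e-05 2.08434051e-05]
```

Request:
{"method": "play_rows", "body": {
  "travel": [
    [0,0,1],
    [0,0,2],
    [0,0,3.5],
    [0,0,3.5],
    [0,0,3.5],
    [0,0,3.5]
  ],
  "rot": [
    [0,0,0],
    [0,0,0],
    [0,0,0],
    [0,0,0],
    [0,0,0],
    [0,0,0]
  ]
}}

```text
t: 22.3
eef_pos: [0.5844, 0.0876, 0.1152]
eef_rot: [0.627, 0.779, 0.001, 0.001]
contact_force: [-2.8, 1.6, 8.1]
grip_width: 0.286
grip_force: 55.9
```

```bash
python3 - <<'E'
from h import *
f=[];p=[]
for i in range(12):
  c=cam('top'); s=ctrl.get_state(); f.append(s['contact_force']);p.append(s['eef_pos'])
print(np.mean(f,0),np.mean(p,0),s['grip_force'])
d=cam('scene','s6.png')
q=proj(d,[[.584,.0872,.06]])[0].astype(int);print(q)
b=cv2.resize(d['image'][:,:,::-1][q[1]-55:q[1]+35,q[0]-75:q[0]+45],(800,600),interpolation=cv2.INTER_CUBIC)
cv2.imwrite('pics/c6.png',np.clip(b.astype(float)*1.6,0,255).astype(np.uint8))
E
```

```text
[-1.95603242  1.93917392  8.3458033 ] [0.58444156 0.0876509  0.11523934] 55.877991914749146
[361 276]
```

View pics/c6.png

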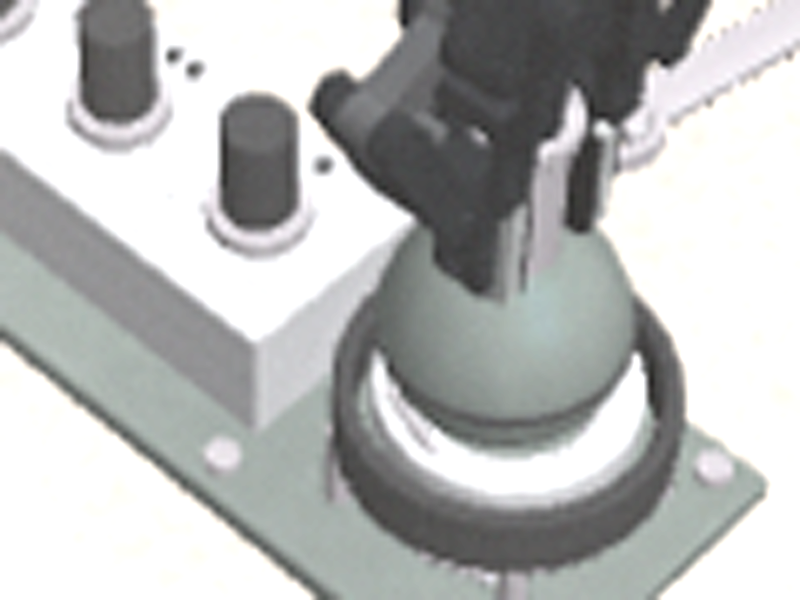

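The ring's top is level with the collar rim (ball at crop 510,330) and the plugs' flanges sit on the manifold. The push is 8.3 N, as expected at level. Handing in.

```bash
python3 -c "
from h import *
print(ctrl.job_done())"
```

```text
the job is handed in; nothing more can be done
None
```

I handed the job in at about 23 s on the robot's clock, with no verdict returned: a plug is home in the middle port, then one in the end port (judged by push force and height, not a final picture), and the flask is still gripped upright and pressed to the collar rim at about 8 N.

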